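# Screw the protective cap onto the camera lens port

## Task

Pick up the blue protective cap by its black knob and set it gently, level, on the threaded mouth of the lens port. With a light push turn it backward (anticlockwise from above) until it drops into the thread start, then screw it forward (clockwise) fully home to its stop and let go. Never press hard on the port, and leave the other things on the bench alone.

Things in the scene. Friction and masses are not known exactly. Their poses are not given: they have to be found in the camera images.
- cap_knob (a point): Knob of the loose blue cap (0.11 to 0.22 kg): plain round black knob, 36 mm across, from 26 to 60 mm above the cap's underside; grip here at any yaw, fingertips above the 26 mm high skirt. This point is on the cap's axis, 46 mm above its underside, 14 mm below the knob's top; z up. The cap stands skirt down on the table, to the left or right of the port.
- cap: The cap itself; origin at the centre of its underside, z up its axis. Skirt 77 mm across, 26 mm high, hollow below (bore 69 mm, 22 mm deep). Inside its lower edge four white lugs every 90 degrees, 7 mm wide, 3.5 mm high, flush with the underside, reaching in to 55 mm diameter.
- lens_stand: The fixed lens port: grey foot 120 mm square, 22 mm high, black barrel 82 mm across, on top a threaded metal mouth round a lens, thread 66 mm across. Origin: centre of the foot's underside. Push and jamming forces between cap and port, summed, must stay under 45 N: push with 3 to 10 N, and stop at 0.4 to 0.7 N m at the thread's end.
- port (a point): On the port's axis, at the thread's upper tips (105 mm above the table), z up. A core 52 mm across rises 3 mm above it, then tapers to 44 mm at 7 mm above it; it centres the cap's lugs with 1.5 mm to spare. Four thread starts 90 degrees apart at an unknown yaw, not shown by this pose. Set on at random the lugs ride on the thread, the cap's underside 0 to 5 mm below this point.
- port_drop (a point): On the port's axis 8 mm below the tips: the cap's underside is here once the lugs drop into the entry gaps (each 25 degrees wide). Turning anticlockwise the lugs climb the thread (6 mm in 59 degrees) to its tip, then drop; at most 85 degrees. A wall across the gap, up to 1.5 mm below the tips, then stops them. A lug that starts on this wall first drops 3 to 4 mm onto the thread.
- port_home (a point): On the port's axis 12.5 mm below the tips: the cap's underside is here when screwed home. From the gap, turning clockwise with a light push leads the lugs down under the thread to a solid stop after 57 to 71 degrees. Clockwise before the drop, the lugs only run against a wall. Home, the cap cannot be lifted off.
- dish: Loose closed glass culture dish, 92 mm across, 20 mm high; origin at its underside. A bystander.
- amber: Loose amber bottle, 60 mm across, 130 mm high; origin at its underside. A bystander.
- beaker: Loose glass beaker, 68 mm across, 90 mm high; origin at its underside. A bystander.
- objective: Loose steel objective, 28 mm across, 44 mm high; origin at its underside. A bystander.
Mind the look-alikes: they are no part of the job. Of the things shaped like the cap, the blue one is meant.

How it is judged:
On the way:
1. the cap has dropped into the thread start: level, on the port's axis, its underside 7 to 10.5 mm below the thread tips (horizontal distance between cap and port below 0.003 m and z of cap in the frame of port between -0.0105 and -0.007 m and angle between cap's own z axis and vertical below 0.06 rad), for 0.1 s.
At the end, for the whole second after the job is handed in: The cap is screwed home: its underside is 11.5 to 14.5 mm below the thread tips, within 3 mm of the port's axis, level within 3 degrees, at rest and released (horizontal distance between cap and port below 0.003 m and z of cap in the frame of port between -0.0145 and -0.0115 m and angle between cap's own z axis and vertical below 0.05 rad and linear speed of cap below 0.01 m/s and contact force between the fingers and cap below 0.1 N); the robot touches nothing.
It fails at once if the cap presses or jams on the port with more than 45 N (contact force between cap and lens_stand above 45 N).
It fails at once if a bystander is moved by more than 20 mm (distance of any of dish, amber, beaker, objective from where it was at the start of the episode above 0.02 m).
It also fails if it takes over 64 s, if anything falls off the work surface, if the arm or the gripper's body presses on something with over 40 N, if the wrist force passes 120 N, or if a joint passes its speed limit or range.

## Robot

A 6-joint arm with a two-finger parallel gripper is mounted at the origin on the work surface. World frame = base frame: x ahead of the robot, y to its left, z up, the work surface at z = 0. Lengths are in m, angles in rad, forces in N, time in s.
With the tool pointing down it reaches from about 0.425 to 0.95 m from the base axis. Payload 3.5 kg.
Tool frame: the origin (TCP) lies at the very end of the fingers, on their centre line; the grasp point (between the pads) lies 19 mm behind it; z points along the fingers, y is the direction in which the jaws open and shut (so a half turn about z gives the same grasp; the last joint's range is limited). The gripper opens to 85 mm and grips with 20 to 120 N. Pads are 22 mm wide; open, the fingers measure 114 mm over their backs; the gripper's body (76 mm by 85 mm) begins 54 mm behind the grasp point. The pads swing forward as they close: fully open they stand 13 mm farther back than shut.
Start: joints at [-1.341, 0.286, 1.577, -0, 1.279, -0.15], TCP at [0.25, -0.627, 0.231] pointing down, gripper open.
Joint ranges: [-2.77, 2.77], [-0.9, 2.22], [0.21, 2.48], [-1.53, 4.67], [0.24, 2.81], [-2.84, 2.84]. Speed limits (rad/s): [2.79, 2.79, 3.14, 3.14, 3.14, 3.14].

## Interface

Orientations are given as a unit quaternion [x, y, z, w].
In Python, from plant import ctrl, eyes, ticket gives the robot as it stands.
- The arm moves only by the tool send_rows, never from a script. Its arguments are lists of equal length, an entry for each row: "translation": the shift along the tool's x, y, z in units of 30 mm (1.0 is 30 mm), a list of three; "rotation": the turn, a rotation vector about the tool's x, y, z in units of 5 degrees (1.0 is 5 degrees), a list of three; "grip": the finger opening in mm, from 0 to 85.4. A call has 1 to 5 rows; each row shifts and turns the commanded pose from where the row before left it, along the tool's axes as they then stand; what a row does not reach is not made up. A row lasts 1/8 s, in which the tool goes at most 62.5 mm and 10.7 degrees, less where a joint would pass 70% of its speed; a pose out of reach is approached as far as the arm can. A call is refused whole if a number of a shift passes 1 or a number of a turn 1, either way. A call with a gripper value outside its range is refused whole. The fingers move at their own pace and stop on an object; "squeeze" is the grip in N (left out, the last holds). Time passes only in rows, so rows that do not move let the fingers close. It gives the time, the measured TCP pose, the force and the opening at its end, in the units of the state.
- ctrl.get_state(): the state, without advancing time (a new reading comes with each control period).
- eyes.read_camera(name): name is "scene" or "side" or "wrist"; returns a dict with "image" (384x512x3 uint8, blue, green, red), "mtx" (3x3 intrinsics, pixels), "xyz" and "orientation" of the camera in the world; the wrist camera has in their place "hand_eye" (4x4, takes a point from camera to tool coordinates, whose origin is the TCP and whose axes are the flange's). Camera axes: x right, y down, z forward; pixel columns grow to the right and rows downward; lengths in m; the calibration is good to about 2 mm. A picture is of the moment at which its call begins: read the wrist's pose just before it. There is no depth.
- ticket.sign_off(): hands the job in, once; it reports no verdict.
The state is a dict: "time": time; "qpos": joint angles; "dq": joint speeds; "joint_efforts": joint torques, N m; "eef_pos": TCP position; "tcp_rot": TCP orientation; "contact_force": force on the tool from outside, world axes, zero at the start; "wrist_torque": the same for the moment, N m; "opening": opening from 0.0 (shut) to 1.0 (fully open).
Only numpy, scipy, OpenCV 4.12 (cv2) and the standard library are available. Lean on these libraries where they do the work, as an engineer would, in place of code of your own. Each camera call takes 0.05 s, during which the arm holds its last target. There are 200 camera calls.

## Working session

There is one attempt and no reset: what is moved stays moved. The work goes in short steps, Python scripts to look and compute and a tool call to move; the robot and the scene stay as the last step left them, time stands still between calls to the robot, and variables do not carry over. Pictures are saved under pics/ and viewed, about 8 in all and at most 12, crops included, and the job is handed in when it is done.

Besides the shell and the picture viewer there is one more tool, called after "Request:" as name(argument=value, ...) on one line, values as JSON. send_rows: Moves the arm, as the interface text tells. Its arguments: {"type":"object","properties":{"translation":{"type":"array"},"rotation":{"type":"array"},"grip":{"type":"array"},"squeeze":{"type":"number"}},"required":["translation","rotation","grip"]}

```bash
mkdir -p pics; ls
cat > h.py <<'E'
import numpy as np, cv2
from scipy.spatial.transform import Rotation as R
from plant import ctrl, eyes, ticket
def cam(name):
    s=ctrl.get_state(); c=eyes.read_camera(name)
    if name=="wrist":
        T=np.eye(4);T[:3,:3]=R.from_quat(s["tcp_rot"]).as_matrix();T[:3,3]=s["eef_pos"]
        M=T@np.array(c["hand_eye"])
    else:
        M=np.eye(4);o=np.array(c["orientation"]);M[:3,:3]=R.from_quat(o).as_matrix() if o.size==4 else o.reshape(3,3);M[:3,3]=c["xyz"]
    return c["image"],np.array(c["mtx"]),M
def ray(K,M,u,v):
    return M[:3,3],M[:3,:3]@np.linalg.solve(K,[u,v,1.])
def onz(K,M,u,v,z):
    o,d=ray(K,M,u,v); return o+d*(z-o[2])/d[2]
def px(K,M,P):
    p=K@(M[:3,:3].T@(np.array(P)-M[:3,3])); return p[:2]/p[2]
E
python3 - <<'E'
from h import *
s=ctrl.get_state();print(s)
ims=[]
for n in("scene","side","wrist"):
    im,K,M=cam(n);cv2.imwrite(f"pics/{n}0.png",im);np.savez(f"{n}0",im=im,K=K,M=M);print(n,K.tolist(),M.round(3).tolist());ims.append(im)
a=np.vstack([np.hstack(ims[:2]),np.hstack([ims[2],ims[2]*0])]);cv2.imwrite("pics/all0.png",cv2.resize(a,(800,600)))
E
```

```text
pics
{'time': 0.0, 'qpos': array([-1.34102212e+00,  2.87179319e-01,  1.57816426e+00,  3.51946737e-07,
        1.27859793e+00, -1.49979723e-01]), 'dq': array([-1.81116593e-04, -1.71984444e-03, -1.01354374e-03,  4.84580844e-04,
        1.51233266e-05,  5.43789104e-04]), 'joint_efforts': array([-6.36790210e-04, -4.05985701e+01, -2.92625606e+01, -1.48077820e-04,
        5.95028512e-03,  8.73734791e-07]), 'eef_pos': array([ 0.25010737, -0.626253  ,  0.22994497]), 'tcp_rot': array([ 9.82026796e-01,  1.88737893e-01, -4.66757485e-05, -1.17350163e-03]), 'contact_force': array([-0.41038988,  0.09186362, -0.08342175]), 'wrist_torque': array([0.00081031, 0.02239812, 0.02014481]), 'opening': 0.9959554493142668}
scene [[368.39918895269983, 0.0, 254.24814555968013], [0.0, 368.39918895269983, 193.19947570780738], [0.0, 0.0, 1.0]] [[0.908, 0.348, -0.235, 0.833], [0.42, -0.747, 0.515, -0.482], [0.003, -0.566, -0.824, 0.845], [0.0, 0.0, 0.0, 1.0]]
side [[367.97047789127515, 0.0, 252.8657633885094], [0.0, 367.97047789127515, 192.89287970108978], [0.0, 0.0, 1.0]] [[0.997, -0.056, 0.061, 0.544], [-0.082, -0.611, 0.788, -0.704], [-0.007, -0.79, -0.613, 0.609], [0.0, 0.0, 0.0, 1.0]]
wrist [[322.1338833960639, 0.0, 258.1296379190962], [0.0, 322.1338833960639, 194.4764425074956], [0.0, 0.0, 1.0]] [[0.372, -0.878, -0.301, 0.328], [-0.928, -0.353, -0.118, -0.596], [-0.003, 0.323, -0.946, 0.373], [0.0, 0.0, 0.0, 1.0]]
```

View pics/all0.png

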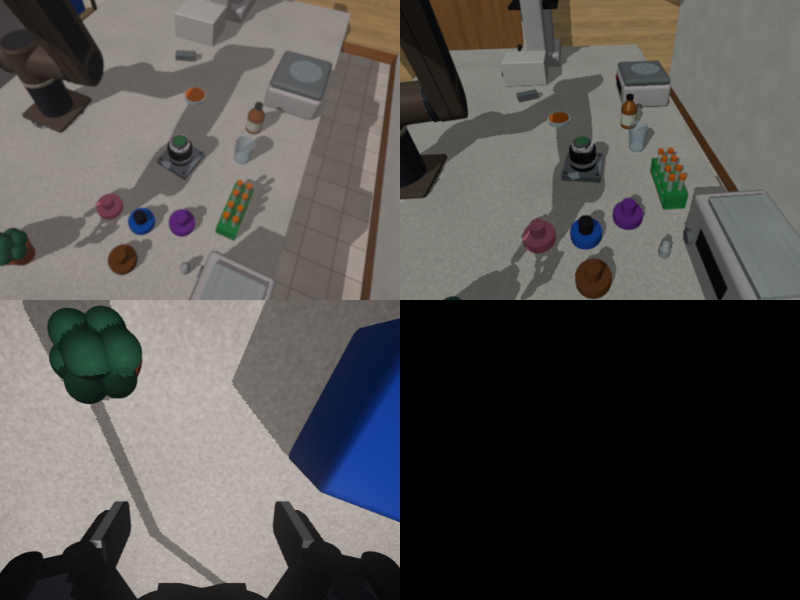

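The picture shows four cap-like things. In the scene view (full-image pixels, ×1.28) these are:
- pink, about (140,264)
- blue with a black knob, about (180,283)
- purple, about (232,284)
- brown, about (157,331)

The blue one with the black knob fits the description. The port is at about (229,195). I'll confirm in an enlarged crop and measure.

Run:
```python
from h import *
crops=[]
for n,(cu,cv) ,(pu,pv) in(("scene",(180,283),(229,195)),("side",(238,296),(234,196))):
    d=np.load(n+"0.npz");im,K,M=d["im"],d["K"],d["M"]
    hsv=cv2.cvtColor(im,cv2.COLOR_BGR2HSV)
    b=cv2.inRange(hsv,(105,120,50),(120,255,255))
    k,lab,st,ce=cv2.connectedComponentsWithStats(b)
    for i in range(1,k):
        if st[i,4]>60: print(n,"blue",st[i],ce[i],onz(K,M,*ce[i],0.016))
    dk=((im.max(2)<60)*255).astype(np.uint8)
    k,lab,st,ce=cv2.connectedComponentsWithStats(dk)
    for i in range(1,k):
        if st[i,4]>60 and abs(ce[i]-[cu,cv]).max()<60: print(n,"knob",st[i],ce[i],onz(K,M,*ce[i],0.043))
        if st[i,4]>60 and abs(ce[i]-[pu,pv]).max()<30: print(n,"barrel",st[i],ce[i],onz(K,M,*ce[i],0.06))
    for (u,v) in((cu,cv),(pu,pv)): crops.append(cv2.resize(im[v-40:v+40,u-50:u+50],(400,300),interpolation=cv2.INTER_CUBIC))
cv2.imwrite("pics/crop1.png",np.vstack([np.hstack(crops[:2]),np.hstack(crops[2:])]))
```

```text
scene blue [ 90   0  18  18 201] [99.46766169  7.03482587] [-0.38520086  0.618691    0.016     ]
scene blue [165 267  33  33 651] [181.21966206 284.37634409] [ 0.54972799 -0.27004214  0.016     ]
scene barrel [214 181  33  32 476] [230.60294118 199.86344538] [ 0.56235339 -0.03577727  0.06      ]
scene knob [171 269  17  19 240] [179.02083333 277.88333333] [ 0.54639385 -0.26584526  0.043     ]
scene knob [153 316  22  34 260] [165.26923077 329.44615385] [ 0.57981251 -0.37569269  0.043     ]
side blue [218 281  40  38 946] [237.75158562 301.90909091] [ 0.54685226 -0.27678158  0.016     ]
side barrel [222 177  22  14 118] [233.31355932 184.38135593] [0.5529927  0.04017479 0.06      ]
side barrel [ 206  184   53   50 1563] [233.29494562 212.02303263] [ 0.5486531  -0.06580941  0.06      ]
side knob [228 276  20  25 424] [237.58018868 287.875     ] [ 0.5479802  -0.26504392  0.043     ]
side knob [243 332  22  30 234] [254.71367521 348.65384615] [ 0.5696832  -0.38808404  0.043     ]
```

View pics/crop1.png

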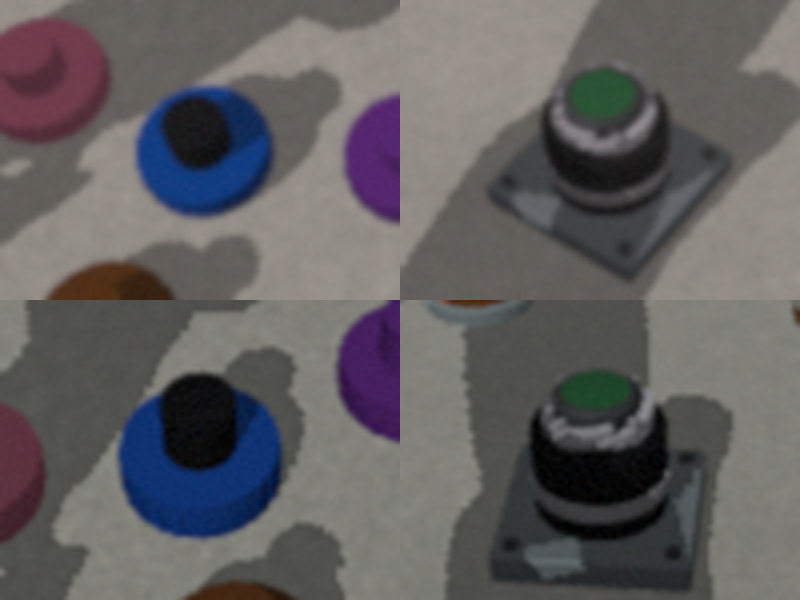

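The crop confirms it: the blue cap has a black knob and neighbours on both sides. The port has a green lens, with the cap at about (0.547, -0.266). The tool's jaw axis is perpendicular to the row of neighbours, so I'll keep this yaw. I'm triangulating the port lens and flying to a hover over the cap.

Run:
```python
from h import *
A=np.zeros((3,3));b=np.zeros(3)
for n in("scene","side"):
    d=np.load(n+"0.npz");im,K,M=d["im"],d["K"],d["M"]
    g=cv2.inRange(cv2.cvtColor(im,cv2.COLOR_BGR2HSV),(50,70,30),(90,255,255));g[:160]=0;g[200:]=0;g[:,:200]=0;g[:,270:]=0
    c=max(cv2.findContours(g,0,1)[0],key=cv2.contourArea);e=cv2.fitEllipse(c);u,v=e[0];print(n,e,onz(K,M,u,v,.108))
    o,r=ray(K,M,u,v);r/=np.linalg.norm(r);P=np.eye(3)-np.outer(r,r);A+=P;b+=P@o
print("port",np.linalg.solve(A,b))
```

```text
scene ((229.24082946777344, 179.79879760742188), (11.799309730529785, 15.091002464294434), 83.8009262084961) [ 0.54871644 -0.01109351  0.108     ]
side ((232.41876220703125, 179.599365234375), (9.227462768554688, 16.88974952697754), 87.4050064086914) [ 0.55092521 -0.00598389  0.108     ]
port [ 0.55097725 -0.01499471  0.11431715]
```

Request:
send_rows(translation=[[0.97,-0.53,0],[0.97,-0.53,0],[0.97,-0.53,0],[0.97,-0.53,0],[0.97,-0.53,0]], rotation=[[0,0,0],[0,0,0],[0,0,0],[0,0,0],[0,0,0]], grip=[85,85,85,85,85])

```text
time: 0.78
eef_pos: [0.3565, -0.498, 0.2309]
tcp_rot: [0.982, 0.189, -0.0, -0.0]
contact_force: [-0.5, 0.7, -0.1]
opening: 0.994
```

Request:
send_rows(translation=[[0.97,-0.53,0],[0.97,-0.53,0],[0.97,-0.53,0],[0.97,-0.53,0],[0.97,-0.53,0]], rotation=[[0,0,0],[0,0,0],[0,0,0],[0,0,0],[0,0,0]], grip=[85,85,85,85,85])

```text
time: 1.4
eef_pos: [0.462, -0.3702, 0.2309]
tcp_rot: [0.982, 0.189, -0.0, -0.0]
contact_force: [0.4, -0.8, -0.3]
opening: 1.0
```

Request:
send_rows(translation=[[0.97,-0.53,0],[0.97,-0.53,0],[0.97,-0.53,0],[0.97,-0.53,0],[0,0,0]], rotation=[[0,0,0],[0,0,0],[0,0,0],[0,0,0],[0,0,0]], grip=[85,85,85,85,85])

```text
time: 2.02
eef_pos: [0.5469, -0.2673, 0.2309]
tcp_rot: [0.982, 0.19, -0.0, -0.0]
contact_force: [-0.2, 0.4, 0.9]
opening: 0.991
```

Run:
```python
from h import *
im,K,M=cam("wrist");np.savez("wrist1",im=im,K=K,M=M);cv2.imwrite("pics/wrist1.png",im)
s=ctrl.get_state();print(s["time"],s["eef_pos"],s["tcp_rot"],s["qpos"])
print("pred knob top",px(K,M,[.547,-.266,.06]))
```

```text
2.075 [ 0.54624945 -0.26836074  0.23087498] [ 9.81838437e-01  1.89718395e-01 -4.36463377e-04 -1.51993055e-04] [-6.23026064e-01  1.42856682e-01  1.74601992e+00 -4.48224814e-04
  1.25353648e+00  5.66159576e-01]
pred knob top [256.82897898 171.4711901 ]
```

View pics/wrist1.png

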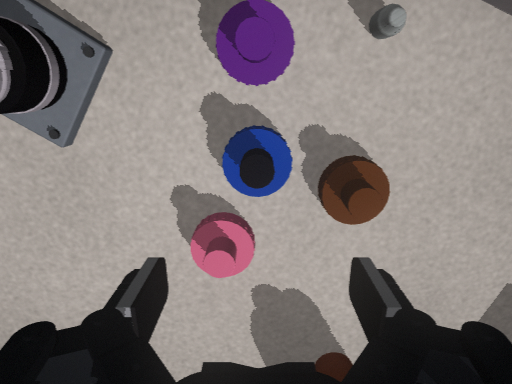

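The wrist view shows the blue cap at (257,161) with its knob at (257,170), matching the prediction. Pink is at (222,245), brown at (353,190), purple at (255,42).

Run:
```python
from h import *
d=np.load("wrist1.npz");im,K,M=d["im"],d["K"],d["M"]
b=cv2.inRange(cv2.cvtColor(im,cv2.COLOR_BGR2HSV),(105,120,40),(122,255,255))
c=max(cv2.findContours(b,0,1)[0],key=cv2.contourArea)
e=cv2.fitEllipse(cv2.convexHull(c));print(e)
for z in(.026,.013):print(z,onz(K,M,*e[0],z))
# direct: rays of hull points on z=.026 circle fit
P=np.array([onz(K,M,*p,.026)[:2] for p in cv2.convexHull(c)[:,0]],np.float32)
print(cv2.minEnclosingCircle(P))
k=((im.max(2)<45)*255).astype(np.uint8);n,l,st,ce=cv2.connectedComponentsWithStats(k)
for i in range(1,n):
    if abs(ce[i]-[257,168]).max()<20:
        print(st[i],ce[i],onz(K,M,*ce[i],.046))
        x,y,w,h=st[i,:4];print("top circle c",onz(K,M,x+w/2-.5,y+h-w/2-.5,.06),onz(K,M,x+w/2,y+h/2,.05), "width", w*0.3/K[0,0])
```

```text
((256.5908508300781, 161.00701904296875), (69.4261474609375, 70.49495697021484), 0.3957444131374359)
0.026 [ 0.54953021 -0.2645036   0.026     ]
0.013 [ 0.54672952 -0.26554696  0.013     ]
((0.5485544800758362, -0.2653140127658844), 0.03980854153633118)
[ 240  148   34   40 1071] [256.39122316 167.90849673] [ 0.54693402 -0.26545341  0.046     ]
top circle c [ 0.54780817 -0.26531874  0.06      ] [ 0.54802584 -0.26571984  0.05      ] width 0.03166385321676668
```

Request:
send_rows(translation=[[0.08,-0.06,1],[0,0,1],[0,0,1],[0,0,1],[0,0,1]], rotation=[[0,0,0],[0,0,0],[0,0,0],[0,0,0],[0,0,0]], grip=[70,70,70,70,70])

```text
time: 2.7
eef_pos: [0.5468, -0.2677, 0.0803]
tcp_rot: [0.982, 0.188, -0.0, 0.0]
contact_force: [-0.3, -0.7, -0.3]
opening: 0.817
```

Request:
send_rows(translation=[[0,0,0.7],[0,0,0.6],[0,0,0.36],[0,0,0],[0,0,0]], rotation=[[0,0,0],[0,0,0],[0,0,0],[0,0,0],[0,0,0]], grip=[70,70,70,70,60])

```text
time: 3.32
eef_pos: [0.5484, -0.267, 0.0325]
tcp_rot: [0.982, 0.189, 0.001, 0.001]
contact_force: [-0.7, -0.4, 0.4]
opening: 0.703
```

Request:
send_rows(translation=[[0,0,0],[0,0,0],[0,0,0],[0,0,0],[0,0,0]], rotation=[[0,0,0],[0,0,0],[0,0,0],[0,0,0],[0,0,0]], grip=[40,20,20,20,20], squeeze=40)

```text
time: 3.95
eef_pos: [0.5484, -0.2669, 0.0327]
tcp_rot: [0.982, 0.189, 0.001, 0.001]
contact_force: [0.1, 1.4, 5.5]
opening: 0.41
```

Request:
send_rows(translation=[[0,0,-0.3],[0,0,-0.8],[0,0,-1],[0,0,-1],[0,0,-1]], rotation=[[0,0,0],[0,0,0],[0,0,0],[0,0,0],[0,0,0]], grip=[20,20,20,20,20])

```text
time: 4.58
eef_pos: [0.5469, -0.2661, 0.1546]
tcp_rot: [0.982, 0.189, -0.001, -0.001]
contact_force: [-0.0, 0.3, -1.7]
opening: 0.406
```

Request:
send_rows(translation=[[0,0,-1],[0,0,-0.5],[0,-0.9,0],[0,-1,0],[0,-1,0]], rotation=[[0,0,0],[0,0,0],[0,0,0],[0,0,0],[0,0,0]], grip=[20,20,20,20,20])

```text
time: 5.2
eef_pos: [0.5143, -0.1846, 0.1982]
tcp_rot: [0.982, 0.189, -0.001, -0.001]
contact_force: [-0.9, 0.5, -1.0]
opening: 0.408
```

Request:
send_rows(translation=[[0,-1,0],[0,-1,0],[0,-1,0],[0,-1,0],[0,-0.9,0]], rotation=[[0,0,0],[0,0,0],[0,0,0],[0,0,0],[0,0,0]], grip=[20,20,20,20,20])

```text
time: 5.82
eef_pos: [0.4597, -0.0481, 0.1983]
tcp_rot: [0.982, 0.189, -0.001, -0.001]
contact_force: [-0.1, 0.9, -0.8]
opening: 0.412
```

Request:
send_rows(translation=[[0,0,0],[0,0,0]], rotation=[[0,0,0],[0,0,0]], grip=[20,20])

```text
time: 6.08
eef_pos: [0.4609, -0.0496, 0.1991]
tcp_rot: [0.982, 0.189, -0.0, 0.0]
contact_force: [-0.4, -0.6, -1.8]
opening: 0.407
```

Run:
```python
from h import *
im,K,M=cam("wrist");np.savez("wrist2",im=im,K=K,M=M)
sd,K2,M2=cam("side");np.savez("side2",im=sd,K=K2,M=M2)
cv2.imwrite("pics/w2.png",cv2.resize(np.hstack([im,sd]),(800,300)))
s=ctrl.get_state();print(s["time"],s["eef_pos"],s["tcp_rot"],s["qpos"],s["contact_force"])
print("pred port top",px(K,M,[.55,-.011,.11]))
```

```text
6.175 [ 0.46113094 -0.04997401  0.19934908] [ 9.82102207e-01  1.88348669e-01 -1.67410713e-04  7.24882137e-05] [-3.27080390e-01 -1.64286002e-01  2.10975223e+00 -3.13122815e-04
  1.19634597e+00  8.64869591e-01] [-0.52791371  0.08896221 -0.96583808]
pred port top [253.66989318  62.53370776]
```

View pics/w2.png

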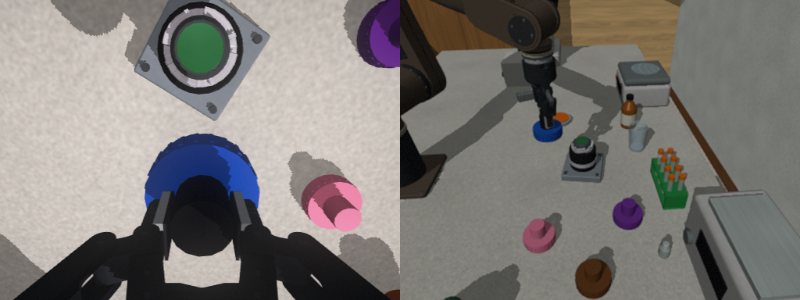

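The cap is held (side view). The port is in the wrist view at about (256,58), close to the prediction. I'm measuring the port rings and the cap's seat in the hand.

Run:
```python
from h import *
d=np.load("wrist2.npz");im,K,M=d["im"],d["K"],d["M"];hsv=cv2.cvtColor(im,cv2.COLOR_BGR2HSV)
g=cv2.inRange(hsv,(50,70,30),(90,255,255));g[150:]=0
c=max(cv2.findContours(g,0,1)[0],key=cv2.contourArea);e=cv2.fitEllipse(c);print("lens",e)
for z in(.105,.110):print(z,onz(K,M,*e[0],z))
print("cam",M[:3,3], "lens dia@.108",e[1][0]/K[0,0]*(M[2,3]-.108))
# bright thread ring
br=((im.min(2)>170)*255).astype(np.uint8)
# outer rim of the ring: Hough on gray near lens
gr=cv2.cvtColor(im,cv2.COLOR_BGR2GRAY)[:150]
u,v=e[0]
# radial edge: strongest drop bright->dark(black barrel) per direction
pts=[]
for a in np.linspace(0,2*np.pi,120,endpoint=False):
    rr=np.arange(36,62,.5);x=u+rr*np.cos(a);y=v+rr*np.sin(a)
    if y.min()<1: continue
    p=cv2.remap(gr.astype(np.float32),x[None].astype(np.float32),y[None].astype(np.float32),1)[0]
    i=np.argmin(p[4:]-p[:-4])+2; pts.append((x[i],y[i]))
e2=cv2.fitEllipseDirect(np.array(pts,np.float32));print("thread outer",e2,"dia",np.array(e2[1])/K[0,0]*(M[2,3]-.100),onz(K,M,*e2[0],.100))
# cap skirt in hand
b=cv2.inRange(hsv,(105,120,40),(122,255,255));c=max(cv2.findContours(b,0,1)[0],key=cv2.contourArea)
s=ctrl.get_state();T=np.eye(4);T[:3,:3]=R.from_quat(s["tcp_rot"]).as_matrix();T[:3,3]=s["eef_pos"];Ti=np.linalg.inv(T)
for z in (-.032,-.005): # underside / skirt top relative to TCP
    P=[]
    for p in c[:,0]:
        if p[1]<240:
            w=onz(K,M,*p,s["eef_pos"][2]+z);P.append((Ti@np.r_[w,1])[:3])
    P=np.array(P);print(z,"max tool x",P[:,0].max(),"y range",P[:,1].min(),P[:,1].max())
```

```text
lens ((255.66720581054688, 60.524356842041016), (59.37477111816406, 64.25978088378906), 178.98843383789062)
0.105 [ 0.55193164 -0.01162214  0.105     ]
0.11 [ 0.55164698 -0.01177774  0.11      ]
cam [ 0.5384573  -0.01898753  0.34166965] lens dia@.108 0.04306930406994973
thread outer ((255.7491455078125, 59.878944396972656), (95.48763275146484, 103.64315795898438), 178.03665161132812) dia [0.07163625 0.07775465] [ 0.55262238 -0.01136612  0.1       ]
-0.032 max tool x 0.03751621711791703 y range -0.04340759092634161 0.043043260924678056
-0.005 max tool x 0.04460024348566338 y range -0.036710552126495016 0.036350181927582964
```

Request:
send_rows(translation=[[0.8,-0.06,0],[1,0,0],[1,0,0],[0.5,0,0],[0,0,0.4]], rotation=[[0,0,0],[0,0,0],[0,0,0],[0,0,0],[0,0,0]], grip=[20,20,20,20,20])

```text
time: 6.8
eef_pos: [0.5534, -0.0113, 0.1879]
tcp_rot: [0.982, 0.189, 0.001, 0.0]
contact_force: [-0.2, 0.0, -1.3]
opening: 0.407
```

Request:
send_rows(translation=[[0,0,0.6],[0,0,0.5],[0,0,0.1],[0,0,0],[0,0,0]], rotation=[[0,0,0],[0,0,0],[0,0,0],[0,0,0],[0,0,0]], grip=[20,20,20,20,20])

```text
time: 7.42
eef_pos: [0.5527, -0.011, 0.1524]
tcp_rot: [0.982, 0.189, 0.001, 0.0]
contact_force: [0.8, -0.5, -1.2]
opening: 0.407
```

Run:
```python
from h import *
s=ctrl.get_state();print(s["time"],s["eef_pos"],s["tcp_rot"],s["qpos"],s["contact_force"],s["wrist_torque"])
ims=[cam(n) for n in("scene","side")]
o=[]
for im,K,M in ims:
    u,v=px(K,M,[.552,-.012,.13]).astype(int);o.append(cv2.resize(im[v-50:v+50,u-50:u+50],(400,400),interpolation=2))
cv2.imwrite("pics/over.png",np.hstack(o))
```

```text
7.425 [ 0.55269847 -0.01096449  0.1523535 ] [9.82024469e-01 1.88752035e-01 7.18943758e-04 3.06706095e-04] [-2.03380248e-01  9.74385993e-02  1.94715700e+00 -1.75098223e-05
  1.09543387e+00  9.87641597e-01] [ 0.7852358  -0.528735   -1.20410101] [ 0.01291546 -0.01583141  0.02154817]
```

View pics/over.png

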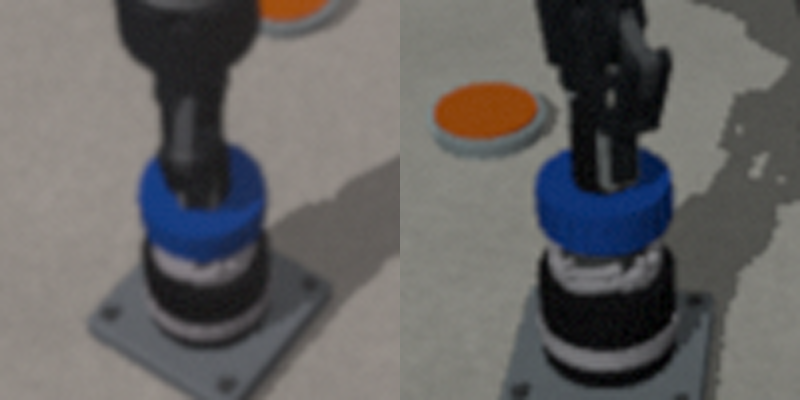

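The side and scene crops show the cap level and over the port mouth. I'll descend gently and watch the force.

Request:
send_rows(translation=[[0,0,0.1],[0,0,0.08],[0,0,0.06],[0,0,0.06],[0,0,0]], rotation=[[0,0,0],[0,0,0],[0,0,0],[0,0,0],[0,0,0]], grip=[20,20,20,20,20])

```text
time: 8.15
eef_pos: [0.5521, -0.0108, 0.1423]
tcp_rot: [0.982, 0.189, -0.0, -0.0]
contact_force: [0.3, -0.6, -1.4]
opening: 0.412
```

Request:
send_rows(translation=[[0,0,0.05],[0,0,0.03],[0,0,0],[0,0,0]], rotation=[[0,0,0],[0,0,0],[0,0,0],[0,0,0]], grip=[20,20,20,20])

```text
time: 8.65
eef_pos: [0.5522, -0.0108, 0.1402]
tcp_rot: [0.982, 0.189, 0.0, 0.0]
contact_force: [0.0, -0.4, -1.3]
opening: 0.41
```

Request:
send_rows(translation=[[0,0,0.05],[0,0,0.03],[0,0,0],[0,0,0]], rotation=[[0,0,0],[0,0,0],[0,0,0],[0,0,0]], grip=[20,20,20,20])

```text
time: 9.15
eef_pos: [0.5522, -0.0108, 0.1377]
tcp_rot: [0.982, 0.189, -0.0, -0.0]
contact_force: [-0.3, -0.9, -1.3]
opening: 0.406
```

Request:
send_rows(translation=[[0,0,0.03],[0,0,0],[0,0,0]], rotation=[[0,0,0],[0,0,0],[0,0,0]], grip=[20,20,20])

```text
time: 9.52
eef_pos: [0.5522, -0.0108, 0.1368]
tcp_rot: [0.982, 0.189, -0.0, -0.0]
contact_force: [0.2, -0.0, -0.6]
opening: 0.409
```

Request:
send_rows(translation=[[0,0,0.03],[0,0,0],[0,0,0]], rotation=[[0,0,0],[0,0,0],[0,0,0]], grip=[20,20,20])

```text
time: 9.9
eef_pos: [0.5523, -0.0108, 0.1364]
tcp_rot: [0.982, 0.189, 0.0, 0.0]
contact_force: [-1.9, 1.2, 3.0]
opening: 0.408
```

Request:
send_rows(translation=[[0,0,0.03],[0,0,0],[0,0,0]], rotation=[[0,0,0],[0,0,0],[0,0,0]], grip=[20,20,20])

```text
time: 10.28
eef_pos: [0.5525, -0.0108, 0.1363]
tcp_rot: [0.982, 0.189, 0.0, 0.0]
contact_force: [-4.4, 0.9, 6.5]
opening: 0.408
```

Request:
send_rows(translation=[[0,0,0],[0,0,0],[0,0,0]], rotation=[[0,0,-0.8],[0,0,-0.8],[0,0,0]], grip=[20,20,20])

```text
time: 10.65
eef_pos: [0.5534, -0.0115, 0.1371]
tcp_rot: [0.966, 0.257, 0.001, 0.001]
contact_force: [-2.7, -0.7, 7.2]
opening: 0.412
```

```bash
cat > st.py <<'E'
from h import *
s=ctrl.get_state();q=s["tcp_rot"];print("t",round(s["time"],2),s["eef_pos"].round(4),"yaw",np.degrees(2*np.arctan2(q[1],q[0])).round(1),"F",s["contact_force"].round(1),"Mz",s["wrist_torque"].round(2),"j6",s["qpos"][5].round(2),"op",round(s["opening"],3))
E
python3 st.py
```

```text
t 10.65 [ 0.5534 -0.0115  0.1371] yaw 29.8 F [-2.7 -0.7  7.2] Mz [-0.18  0.48 -0.04] j6 0.85 op 0.412
```

Request:
send_rows(translation=[[0,0,0],[0,0,0],[0,0,0]], rotation=[[0,0,-1],[0,0,-1],[0,0,0]], grip=[20,20,20])

```text
time: 11.02
eef_pos: [0.5532, -0.0109, 0.1374]
tcp_rot: [0.94, 0.34, 0.001, 0.001]
contact_force: [-2.5, 0.7, 8.9]
opening: 0.411
```

```bash
python3 st.py
```

```text
t 11.03 [ 0.5532 -0.0109  0.1374] yaw 39.8 F [-2.5  0.7  8.9] Mz [0.2  0.61 0.05] j6 0.67 op 0.411
```

Request:
send_rows(translation=[[0,0,0],[0,0,0],[0,0,0]], rotation=[[0,0,-1],[0,0,-1],[0,0,0]], grip=[20,20,20])

```text
time: 11.4
eef_pos: [0.5522, -0.0109, 0.1346]
tcp_rot: [0.907, 0.42, 0.0, 0.0]
contact_force: [-0.8, -0.5, -0.6]
opening: 0.409
```

```bash
python3 st.py
```

```text
t 11.4 [ 0.5522 -0.0109  0.1346] yaw 49.7 F [-0.8 -0.5 -0.6] Mz [ 0.04  0.02 -0.06] j6 0.5 op 0.409
```

The lugs passed the tip and the force vanished. I'll follow down into the gap without turning.

Request:
send_rows(translation=[[0,0,0.05],[0,0,0.05],[0,0,0],[0,0,0]], rotation=[[0,0,0],[0,0,0],[0,0,0],[0,0,0]], grip=[20,20,20,20])

```text
time: 11.9
eef_pos: [0.5522, -0.0108, 0.1319]
tcp_rot: [0.907, 0.421, -0.0, -0.0]
contact_force: [-0.7, 0.3, -1.3]
opening: 0.41
```

```bash
python3 st.py
```

```text
t 11.9 [ 0.5522 -0.0108  0.1319] yaw 49.7 F [-0.7  0.3 -1.3] Mz [ 0.02 -0.    0.02] j6 0.5 op 0.41
```

Request:
send_rows(translation=[[0,0,0.04],[0,0,0.03],[0,0,0],[0,0,0]], rotation=[[0,0,0],[0,0,0],[0,0,0],[0,0,0]], grip=[20,20,20,20])

```text
time: 12.4
eef_pos: [0.5522, -0.0109, 0.13]
tcp_rot: [0.907, 0.421, 0.0, -0.0]
contact_force: [1.2, -0.6, -2.2]
opening: 0.413
```

Request:
send_rows(translation=[[0,0,0.04],[0,0,0],[0,0,0]], rotation=[[0,0,0],[0,0,0],[0,0,0]], grip=[20,20,20])

```text
time: 12.78
eef_pos: [0.5524, -0.0109, 0.1296]
tcp_rot: [0.907, 0.421, 0.0, 0.0]
contact_force: [-3.4, -0.0, 5.2]
opening: 0.409
```

```bash
python3 st.py
```

```text
t 12.78 [ 0.5524 -0.0109  0.1296] yaw 49.8 F [-3.4 -0.   5.2] Mz [ 0.13  0.48 -0.  ] j6 0.5 op 0.409
```

At rest at TCP z 0.1296, which is 8 mm below the tips: dropped in. Now clockwise with a light push.

Request:
send_rows(translation=[[0,0,0],[0,0,0.01],[0,0,0.01],[0,0,0]], rotation=[[0,0,1],[0,0,1],[0,0,1],[0,0,0]], grip=[20,20,20,20])

```text
time: 13.28
eef_pos: [0.5531, -0.0115, 0.1295]
tcp_rot: [0.954, 0.298, 0.001, 0.001]
contact_force: [-2.1, -1.1, 5.4]
opening: 0.406
```

```bash
python3 st.py
```

```text
t 13.28 [ 0.5531 -0.0115  0.1295] yaw 34.7 F [-2.1 -1.1  5.4] Mz [-0.17  0.37 -0.08] j6 0.76 op 0.406
```

Request:
send_rows(translation=[[0,0,0.01],[0,0,0.01],[0,0,0.01],[0,0,0]], rotation=[[0,0,1],[0,0,1],[0,0,1],[0,0,0]], grip=[20,20,20,20])

```text
time: 13.78
eef_pos: [0.5531, -0.0114, 0.1281]
tcp_rot: [0.985, 0.172, 0.001, 0.001]
contact_force: [-1.3, -1.3, 4.5]
opening: 0.409
```

```bash
python3 st.py
```

```text
t 13.78 [ 0.5531 -0.0114  0.1281] yaw 19.8 F [-1.3 -1.3  4.5] Mz [-0.34  0.09 -0.08] j6 1.02 op 0.409
```

Request:
send_rows(translation=[[0,0,0.016],[0,0,0.016],[0,0,0.016],[0,0,0]], rotation=[[0,0,1],[0,0,1],[0,0,1],[0,0,0]], grip=[20,20,20,20])

```text
time: 14.28
eef_pos: [0.553, -0.0113, 0.1266]
tcp_rot: [0.999, 0.042, 0.001, 0.001]
contact_force: [-1.2, -1.7, 5.6]
opening: 0.408
```

```bash
python3 st.py
```

```text
t 14.28 [ 0.553  -0.0113  0.1266] yaw 4.9 F [-1.2 -1.7  5.6] Mz [-0.46  0.17 -0.17] j6 1.28 op 0.408
```

Request:
send_rows(translation=[[0,0,0.016],[0,0,0.016],[0,0,0]], rotation=[[0,0,1],[0,0,1],[0,0,0]], grip=[20,20,20])

```text
time: 14.65
eef_pos: [0.5529, -0.0113, 0.1256]
tcp_rot: [0.999, -0.045, 0.001, 0.0]
contact_force: [-0.5, -1.5, 4.5]
opening: 0.411
```

```bash
python3 st.py
```

```text
t 14.65 [ 0.5529 -0.0113  0.1256] yaw -5.1 F [-0.5 -1.5  4.5] Mz [-0.51  0.08 -0.11] j6 1.46 op 0.411
```

Request:
send_rows(translation=[[0,0,0.012],[0,0,0]], rotation=[[0,0,1],[0,0,0]], grip=[20,20])

```text
time: 14.9
eef_pos: [0.5527, -0.0113, 0.1251]
tcp_rot: [0.996, -0.088, 0.001, 0.0]
contact_force: [-1.0, -2.0, 5.6]
opening: 0.412
```

```bash
python3 st.py
```

```text
t 14.9 [ 0.5527 -0.0113  0.1251] yaw -10.1 F [-1.  -2.   5.6] Mz [-0.5   0.18 -0.09] j6 1.54 op 0.412
```

Request:
send_rows(translation=[[0,0,0.008],[0,0,0]], rotation=[[0,0,0.6],[0,0,0]], grip=[20,20])

```text
time: 15.15
eef_pos: [0.5522, -0.0118, 0.1249]
tcp_rot: [0.994, -0.113, -0.0, 0.001]
contact_force: [-1.7, -3.4, 6.5]
opening: 0.407
```

```bash
python3 st.py
```

```text
t 15.15 [ 0.5522 -0.0118  0.1249] yaw -12.9 F [-1.7 -3.4  6.5] Mz [-0.72  0.42  0.29] j6 1.59 op 0.407
```

Torque is rising at the stop (62.6° turned, z at home height). A little more turn to seat it.

Request:
send_rows(translation=[[0,0,0],[0,0,0]], rotation=[[0,0,0.25],[0,0,0]], grip=[20,20])

```text
time: 15.4
eef_pos: [0.5521, -0.0119, 0.1249]
tcp_rot: [0.993, -0.122, -0.0, 0.002]
contact_force: [-2.3, -4.4, 6.6]
opening: 0.408
```

```bash
python3 st.py
```

```text
t 15.4 [ 0.5521 -0.0119  0.1249] yaw -14.0 F [-2.3 -4.4  6.6] Mz [-0.67  0.44  0.87] j6 1.61 op 0.408
```

At the solid stop. I'll relieve the torque and push, open, and rise.

Request:
send_rows(translation=[[0,0,-0.03],[0,0,-0.01],[0,0,0],[0,0,0],[0,0,0]], rotation=[[0,0,-0.25],[0,0,0],[0,0,0],[0,0,0],[0,0,0]], grip=[20,20,40,60,70])

```text
time: 16.02
eef_pos: [0.552, -0.0103, 0.125]
tcp_rot: [0.993, -0.115, -0.0, -0.0]
contact_force: [0.2, -0.2, 0.8]
opening: 0.821
```

Request:
send_rows(translation=[[0,0,0],[0,0,0],[0,0,-0.3],[0,0,-0.7],[0,0,-1]], rotation=[[0,0,0],[0,0,0],[0,0,0],[0,0,0],[0,0,0]], grip=[70,70,70,70,70])

```text
time: 16.65
eef_pos: [0.5517, -0.0107, 0.1858]
tcp_rot: [0.993, -0.115, -0.001, -0.0]
contact_force: [0.6, 0.2, 0.5]
opening: 0.819
```

Request:
send_rows(translation=[[0,0,-1],[0,0,-1],[-1,0,0],[-1,0,0],[-1,0,0]], rotation=[[0,0,0],[0,0,0],[0,0,0],[0,0,0],[0,0,0]], grip=[70,70,70,70,70])

```text
time: 17.27
eef_pos: [0.4639, 0.01, 0.2463]
tcp_rot: [0.993, -0.115, 0.001, -0.0]
contact_force: [-0.3, 0.6, 0.9]
opening: 0.817
```

```bash
python3 st.py
python3 - <<'E'
from h import *
o=[]
for n in("scene","side"):
    im,K,M=cam(n);np.savez(n+"9",im=im,K=K,M=M);u,v=px(K,M,[.552,-.012,.11]).astype(int);o.append(cv2.resize(im[v-60:v+60,u-60:u+60],(400,400),interpolation=2))
    hsv=cv2.cvtColor(im,cv2.COLOR_BGR2HSV);b=cv2.inRange(hsv,(105,120,40),(122,255,255));b[:v-60]=0;b[v+60:]=0
    x,y,w,h=cv2.boundingRect(max(cv2.findContours(b,0,1)[0],key=cv2.contourArea))
    print(n,"skirt bbox",x,y,w,h)
    # predicted skirt bbox at home: underside .0925, top .1185
    P=np.array([px(K,M,[.552+.0385*np.cos(a),-.0117+.0385*np.sin(a),z]) for z in(.0925,.1185) for a in np.linspace(0,6.28,60)])
    print(" pred home",P.min(0).round(1),(P.max(0)-P.min(0)).round(1))
cv2.imwrite("pics/end.png",np.hstack(o))
E
```

```text
t 17.27 [0.4639 0.01   0.2463] yaw -13.2 F [-0.3  0.6  0.9] Mz [0.05 0.04 0.05] j6 1.6 op 0.817
scene skirt bbox 215 169 30 29
 pred home [214.4 165.7] [31.5 31.1]
side skirt bbox 216 170 34 28
 pred home [216.  167.9] [33.6 28.6]
```

View pics/end.png

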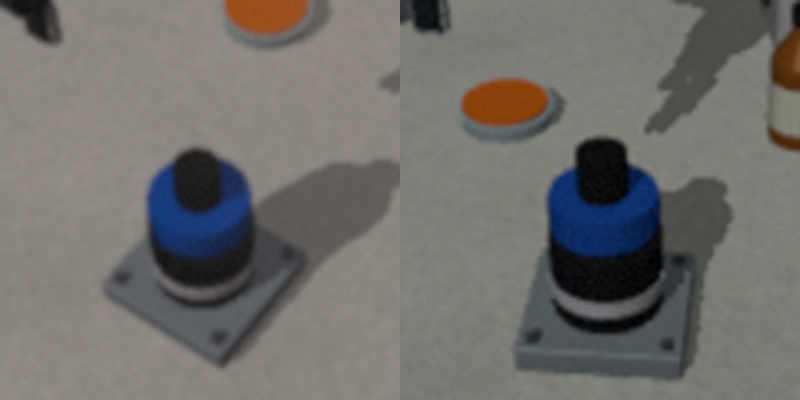

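The final view shows the cap level and down over the thread, flush with the barrel, with the arm clear. The skirt outline agrees with the home prediction. Handing in.

```bash
python3 -c "
from plant import ticket
print(ticket.sign_off())"
```

```text
the job is handed in; nothing more can be done
None
```

The blue cap is screwed home on the lens port and released, and the job was handed in at about 17 s of robot time; sign-off gave no verdict.

**What I did:** I picked up the cap by its knob and set it on the mouth with about a 7 to 10 N push. Turning anticlockwise about 28° brought it past the thread tip. It then came to rest about 8 mm below the tips, taking its underside from the grasp height. From there I screwed it clockwise about 64° to a hard stop.

**Last checks:**
- **Depth:** the tool height at the stop was 12.8 mm below the height expected at the tips, against 12.5 mm for home.
- **Forces:** the wrist reading stayed below about 10 N throughout.
- **Position:** the skirt outlines in both cameras fit the home position to 1–3 pixels. The largest difference was at the top edge in the scene view (169 against 166), probably because the knob hides part of it.
- **Clearance:** the last picture shows the cap level and the arm clear. The dish and bottle in that crop look untouched; I did not measure any bystander's position.

**One check outside the range:** the final torque at the stop peaked at 0.87 N m, above the advised 0.4 to 0.7. I eased it off before letting go.

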